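# Sort the saw-table litter into the coloured trays

## Task

Clear up after the job: put the T-bolt and the star knob into the blue tray, the dial gauge and the tape measure into the green tray, and the timber offcut into the red tray. Set each piece down flat on its tray's floor, the same way up as it stands now (never tip the dial gauge over), and do not shift the jar of screws.

Things in the scene. Friction and masses are not known exactly. Their poses are not given: they have to be found in the camera images.
- t_bolt: T-slot bolt with wing nut, bright steel, standing on its head; 58 mm high. Origin: centre of its underside; z up. Head 14 x 30 (along y) x 8 mm; shank on the z axis, 10 mm thick, up to z = 58; nut 16 mm thick from z = 31 to 40; wings 4 mm thick (x) and 34 mm wide (y), z = 36 to 49. Easily gripped along x across shank and nut. Clamping hardware
- star_knob: black star knob standing on its head (48 x 46 x 20 mm) with a steel stud pointing up, 62 mm high in all. Origin: centre of its underside; z up. The stud is 10 mm thick, from z = 32 to 62, centred at x = 0, y = +2 mm; below it a collar 20 mm thick from z = 20 to 32. Clamping hardware
- dial_gauge: dial gauge with white face and black round bezel, standing on a steel foot, 70 mm high. Origin: middle of the whole gauge's footprint, on its underside; z up. Foot 30 (x) x 50 mm (y from -20 to +30), 6 mm thick; round body 48 mm across and 18 mm thick along x, centred at y = +6, z = 28 mm; a stem 8 mm thick stands on top, a plunger sticks out to y = -30. Grip the body along x. Measuring tool
- tape_measure: yellow tape measure with black disc, lying on its side: 62 (x) x 82 (y) x 36 mm in all. Origin: centre of that footprint, on its underside; z up. The case, 34 mm high, takes up x = -31 to 31, y = -27 to 41 mm; its tongue sticks out to y = -41. Can be gripped along x across 62 mm. Measuring tool
- offcut: block of timber offcut, 50 (x) x 70 (y) x 50 mm (z). Origin: centre of its underside; z up. Grip along x across 50 mm. Wood scrap
- blue_tray: blue sheet-metal tray, fixed to the table, open on top: 135 mm along its x, 195 mm along its y, 20 mm high; walls and floor 4 mm thick (inside 127 x 187 mm, floor 4 mm above the table). Origin: centre of its underside. Its front, with a small white card holder, faces its -x. For the clamping hardware
- green_tray: green sheet-metal tray, fixed to the table, open on top: 135 mm along its x, 195 mm along its y, 20 mm high; walls and floor 4 mm thick (inside 127 x 187 mm, floor 4 mm above the table). Origin: centre of its underside. Its front, with a small white card holder, faces its -x. For the measuring tools
- red_tray: red sheet-metal tray, fixed to the table, open on top: 135 mm along its x, 195 mm along its y, 20 mm high; walls and floor 4 mm thick (inside 127 x 187 mm, floor 4 mm above the table). Origin: centre of its underside. Its front, with a small white card holder, faces its -x. For the wood scrap
- screw_jar: bystander: tan jar with black lid, 61 mm across, 86 mm high, loose. Origin: centre of its underside. Not to be shifted

How it is judged (in metres and radians):
At the end, for the whole second after the job is handed in: Bolt and knob in blue, gauge and tape in green, offcut in red: each origin within 60 mm (tray x) and 90 mm (tray y) of the tray's centre, under 12 mm above its underside, within 0.2 rad of upright, at rest; jar within 0.2 rad of upright and 30 mm of where it stood (x of t_bolt in the frame of blue_tray between -0.06 and 0.06 m and y of t_bolt in the frame of blue_tray between -0.09 and 0.09 m and z of each of t_bolt, star_knob in the frame of blue_tray below 0.012 m and angle between each of t_bolt, star_knob, dial_gauge, tape_measure, offcut, screw_jar's own z axis and vertical below 0.2 rad and linear speed of each of t_bolt, star_knob, dial_gauge, tape_measure, offcut below 0.02 m/s and angular speed of each of t_bolt, star_knob, dial_gauge, tape_measure, offcut below 0.2 rad/s and x of star_knob in the frame of blue_tray between -0.06 and 0.06 m and y of star_knob in the frame of blue_tray between -0.09 and 0.09 m and x of dial_gauge in the frame of green_tray between -0.06 and 0.06 m and y of dial_gauge in the frame of green_tray between -0.09 and 0.09 m and z of each of dial_gauge, tape_measure in the frame of green_tray below 0.012 m and x of tape_measure in the frame of green_tray between -0.06 and 0.06 m and y of tape_measure in the frame of green_tray between -0.09 and 0.09 m and x of offcut in the frame of red_tray between -0.06 and 0.06 m and y of offcut in the frame of red_tray between -0.09 and 0.09 m and z of offcut in the frame of red_tray below 0.012 m and distance of screw_jar from where it was at the start of the episode below 0.03 m); the robot touches nothing.
It fails at once if the jar of screws is shifted by more than 30 mm or tipped (distance of screw_jar from where it was at the start of the episode above 0.03 m or angle between screw_jar's own z axis and vertical above 0.5 rad).
It fails at once if the dial gauge is tipped over (angle between dial_gauge's own z axis and vertical above 0.7 rad).
It also fails if it takes over 128 s, if anything falls off the work surface, if the arm or the gripper's body presses on something with over 40 N, if the wrist force passes 120 N, or if a joint passes its speed limit or range.

## Robot

A 7-joint arm with a two-finger parallel gripper is mounted at the origin on a cart in front of the work surface, level with it; the furniture and walls round the work are solid. World frame = base frame: x ahead of the robot, y to its left, z up, the work surface at z = 0. Lengths are in mm, angles in rad, forces in N, time in s.
With the tool pointing down it reaches from about 400 to 875 mm from the base axis. Payload 4.4 kg.
Tool frame: the origin (TCP) lies midway between the tips of the shut fingers; the grasp point (between the pads) lies ctrl.grip_depth behind it (ctrl.grip_depth is the distance from the TCP to the grasp point, in mm); z points along the fingers, y is the line along which they close (so a half turn about z gives the same grasp; the last joint's range is limited). The gripper opens to 85 mm and grips with 20 to 120 N. Pads are 22 mm wide; open, the fingers measure 114 mm over their backs; the gripper's body (76 mm by 85 mm) begins 54 mm behind the grasp point. The pads swing forward as they close: fully open they stand 13 mm farther back than shut.
Start: joints at [-1.257, 0.628, 0.038, 1.517, -0.027, 0.996, -0.02], TCP at [240.955, 603.704, 231.313] pointing down, gripper open.
Joint ranges: [-3.06, 3.06], [-0.37, 2.12], [-1.25, 1.32], [0.18, 2.47], [-1.1, 4.24], [0.23, 1.98], [-2.94, 2.94]. Speed limits (rad/s): [2.57, 2.57, 3.14, 3.14, 3.14, 3.14, 3.14].

## Interface

Orientations are given as [roll, pitch, yaw] about the fixed x, y, z axes, in that order (R = Rz(yaw) Ry(pitch) Rx(roll)).
In Python, from cell import ctrl gives the robot as it stands.
- The arm moves only by the tool carry_out, never from a script. Its argument "deltas" is one flat list of numbers, 7 for each row, row after row: the turn, a rotation vector about the tool's x, y, z in degrees, then the shift along the tool's x, y, z in m, then the closure, from -1 (fully open) to 1 (shut). In form: [wx, wy, wz, dx, dy, dz, claw, wx, wy, wz, dx, dy, dz, claw, ...]. A call has 1 to 12 rows; each row shifts and turns the commanded pose from where the row before left it, along the tool's axes as they then stand; what a row does not reach is not made up. A row lasts 1/8 s, in which the tool goes at most 62.5 mm and 10.7 degrees, less where a joint would pass 70% of its speed; a pose out of reach is approached as far as the arm can. A call with a gripper value outside its range is refused whole. The fingers move at their own pace and stop on an object; the grip force is fixed at half the most. Time passes only in rows, so rows that do not move let the fingers close. It gives the time, the measured TCP pose, the force, the opening and the grip force at its end, in the units of the state.
- ctrl.read_state(): the state, without advancing time (a new reading comes with each control period).
- ctrl.get_image(name): name is "scene" or "top" or "wrist"; returns the picture (420x560x3 uint8, red, green, blue); there is no depth.
- ctrl.calibration(name): a dict with "mtx" (3x3 intrinsics, pixels), "R" (3x3) and "t" (3): a world point X has camera coordinates R X + t. Camera axes: x right, y down, z forward; pixel columns grow to the right and rows downward; lengths in mm; the calibration is good to about 2 mm. A picture is of the moment at which its call begins: read the wrist's pose just before it. calibration takes no time and is no camera call; for the wrist camera it gives the pose at the moment of the call.
- ctrl.finish_job(): hands the job in; it is judged then, once.
The state is a dict: "clock": time; "qpos": joint angles; "qd": joint speeds; "tau": joint torques, N m; "eef_pos": TCP position; "tool_rot": TCP orientation; "force": force on the tool from outside, world axes, zero at the start; "torque": the same for the moment, N m; "width": finger opening in mm; "gripper_force": force on a finger pad.
Only numpy, scipy, OpenCV 4.12 (cv2) and the standard library are available. Lean on these libraries where they do the work, as an engineer would, in place of code of your own. Each camera call takes 0.05 s, during which the arm holds its last target. There are 200 camera calls.

## Working session

There is one attempt and no reset: what is moved stays moved. The work goes in short steps, Python scripts to look and compute and a tool call to move; the robot and the scene stay as the last step left them, time stands still between calls to the robot, and variables do not carry over. Pictures are saved under pics/ and viewed, at most 14 in all, crops included, and the job is handed in when it is done.

Besides the shell and the picture viewer there is one more tool, called after "Request:" as a command line: name --argument value ..., lists and objects as JSON in quotes. carry_out: Moves the arm, as the interface text tells. Its arguments: {"type":"object","properties":{"deltas":{"type":"array"}},"required":["deltas"]}

```bash
ls; mkdir -p pics
python3 - <<'E'
from cell import ctrl
import cv2,numpy as np
for n in("scene","top"):
    cv2.imwrite(f"pics/{n}0.png",ctrl.get_image(n)[:,:,::-1])
    c=ctrl.calibration(n);print(n,np.round(c["mtx"],1).tolist(),np.round(c["R"],3).tolist(),np.round(c["t"],1).tolist())
s=ctrl.read_state()
print({k:np.round(v,3).tolist() for k,v in s.items()},ctrl.grip_depth)
E
```

```text
pics
scene [[526.5, 0.0, 273.7], [0.0, 526.5, 213.1], [0.0, 0.0, 1.0]] [[-0.985, -0.169, 0.014], [-0.145, 0.798, -0.586], [0.088, -0.579, -0.811]] [501.8, 86.1, 1159.8]
top [[472.1, 0.0, 271.9], [0.0, 472.1, 210.3], [0.0, 0.0, 1.0]] [[-0.014, -1.0, -0.004], [-0.996, 0.014, -0.083], [0.083, 0.003, -0.997]] [15.9, 508.1, 1196.2]
{'clock': 0.1, 'qpos': [-1.257, 0.629, 0.038, 1.518, -0.027, 0.996, -0.02], 'qd': [-0.001, -0.001, -0.001, -0.003, -0.001, -0.001, 0.001], 'tau': [0.004, -56.453, 1.231, -19.397, 0.011, 0.005, 0.0], 'eef_pos': [240.72, 603.179, 230.481], 'tool_rot': [-3.14, 0.0, 2.762], 'force': [0.071, -0.345, -0.087], 'torque': [0.035, -0.054, 0.015], 'gripper_force': 0.0, 'width': 85.69} 18.700000000000003
```

View pics/scene0.png

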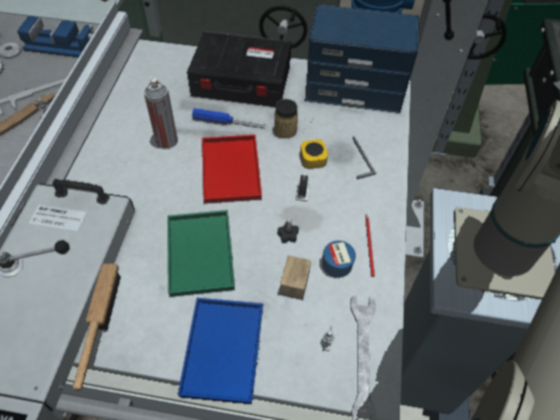

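View pics/top0.png

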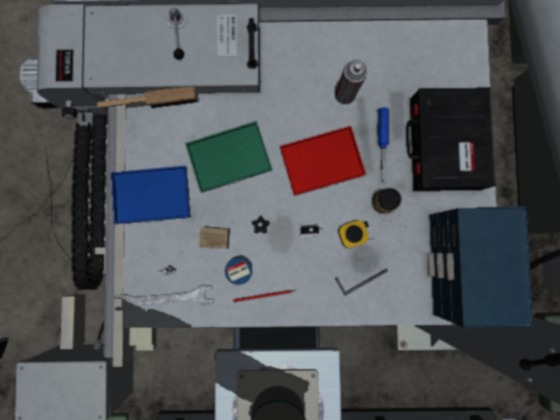

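The scene shows three trays (blue, green, red), the jar near (286,118) and the five pieces. In the top view: bolt (168,269), offcut (214,237), knob (261,225), gauge (310,230), tape (353,234), jar (386,201). Next I'll compute the trays and enlarge the pieces.

```bash
cat > h.py <<'E'
from cell import ctrl
import cv2,numpy as np
from scipy.spatial.transform import Rotation as Ro
def ray(c,px,z):
    px=np.atleast_2d(np.asarray(px,float)); R=np.array(c["R"]);t=np.array(c["t"]).ravel()
    d=(np.linalg.inv(c["mtx"])@np.c_[px,np.ones(len(px))].T).T@R; o=-R.T@t
    return o+d*((z-o[2])/d[:,2])[:,None]
def proj(c,X):
    x=(np.array(c["R"])@np.atleast_2d(X).T).T+np.array(c["t"]).ravel(); p=(np.array(c["mtx"])@x.T).T
    return p[:,:2]/p[:,2:]
def snap(n,name=None):
    c=ctrl.calibration(n); im=ctrl.get_image(n)[:,:,::-1].copy()
    if name: cv2.imwrite("pics/"+name+".png",im)
    return c,im
def rect(c,mask,z,n=1):
    "largest blobs of a mask, cast onto plane z: centre, sides, long-side yaw"
    k,_=cv2.findContours(mask.astype(np.uint8),cv2.RETR_EXTERNAL,cv2.CHAIN_APPROX_NONE); out=[]
    for q in sorted(k,key=cv2.contourArea)[::-1][:n]:
        P=ray(c,q[:,0],z)[:,:2]; (x,y),(w,h),a=cv2.minAreaRect(P.astype(np.float32))
        if h>w:w,h,a=h,w,a+90
        out.append(((x,y),(w,h),(a+90)%180-90))
    return out
E
python3 - <<'E'
from h import *
for n in("top","scene"):
    c=ctrl.calibration(n);im=cv2.imread(f"pics/{n}0.png");hsv=cv2.cvtColor(im,cv2.COLOR_BGR2HSV);H,S,V=cv2.split(hsv)
    M={"blue":(H>105)&(H<125)&(S>180),"green":(H>60)&(H<90)&(S>110),"red":((H<6)|(H>174))&(S>180),
       "yellow":(H>20)&(H<32)&(S>150),"wood":(H>8)&(H<22)&(S>60)&(V>90)}
    for k,m in M.items():
        z={"yellow":34,"wood":50}.get(k,20)
        for r in rect(c,m,z,2 if k in("blue","wood") else 1): print(n,k,[np.round(x,1).tolist() for x in r])
im=cv2.imread("pics/top0.png")[180:290,140:410]
cv2.imwrite("pics/c1.png",cv2.resize(im,None,fx=2.96,fy=2.96,interpolation=cv2.INTER_CUBIC))
im=cv2.imread("pics/scene0.png")[90:355,230:390]
cv2.imwrite("pics/c2.png",cv2.resize(im,None,fx=2.2,fy=2.2,interpolation=cv2.INTER_CUBIC))
E
```

```text
top blue [[554.2, 323.9], [191.7, 129.8], -85.6]
top blue [[720.5, -284.7], [101.4, 21.0], -1.9]
top green [[651.4, 120.7], [189.7, 132.2], -73.0]
top red [[637.6, -123.7], [190.4, 130.5], -74.7]
top yellow [[445.4, -198.0], [70.2, 59.1], -72.5]
top wood [[801.3, 330.0], [250.8, 31.8], -83.5]
top wood [[440.1, 156.0], [65.5, 46.0], 85.8]
scene blue [[553.2, 328.2], [193.6, 132.2], -85.4]
scene blue [[721.5, -281.2], [101.5, 24.9], -2.6]
scene green [[648.9, 125.9], [192.9, 130.8], -73.4]
scene red [[636.5, -120.0], [192.1, 128.8], -74.5]
scene yellow [[443.0, -186.3], [82.3, 61.6], -70.9]
scene wood [[798.7, 331.5], [254.9, 34.6], -83.4]
scene wood [[437.5, 160.0], [68.3, 46.4], 86.8]
```

View pics/c1.png

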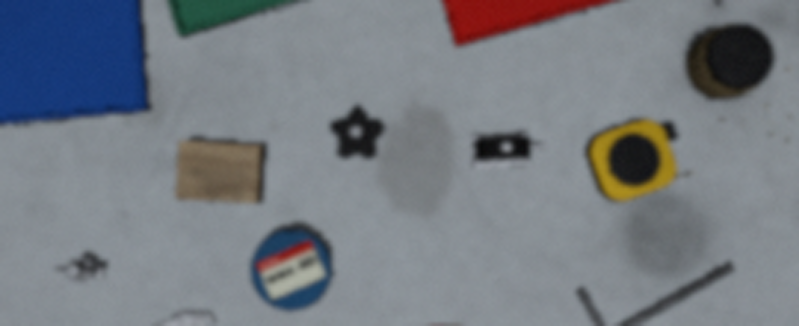

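View pics/c2.png

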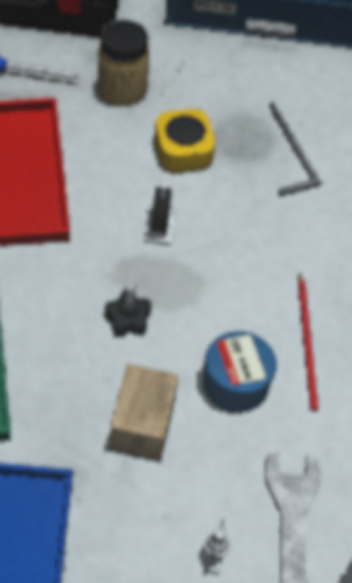

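Request:
carry_out --deltas '[0,0,0,-0.036,-0.036,-0.009,-1,0,0,0,-0.036,-0.036,-0.009,-1,0,0,0,-0.036,-0.036,-0.009,-1,0,0,0,-0.036,-0.036,-0.009,-1,0,0,0,-0.036,-0.036,-0.009,-1,0,0,0,-0.036,-0.036,-0.009,-1,0,0,0,-0.036,-0.036,-0.009,-1,0,0,0,-0.036,-0.036,-0.009,-1,0,0,9.5,0,0,0,-1,0,0,9.5,0,0,0,-1,0,0,9.5,0,0,0,-1,0,0,9.5,0,0,0,-1]'

```text
clock: 1.6
eef_pos: [401.4, 229.2, 303.0]
tool_rot: [-3.141, -0.0, 2.093]
force: [-0.1, 0.2, 0.3]
width: 85.2
gripper_force: 0.0
```

Run:
```python
from h import *
s=ctrl.read_state();print(s["clock"],s["eef_pos"],s["tool_rot"],np.round(s["qpos"],2))
c,im=snap("wrist","w1");print(-np.array(c["R"]).T@np.array(c["t"]).ravel(),np.round(c["R"],2).tolist(),np.round(c["mtx"],0).tolist())
print(proj(c,[[s["eef_pos"][0],s["eef_pos"][1],0]]))
```

```text
1.6 [401.40943624 229.23636057 303.03579184] [-3.14084498e+00 -2.46247227e-05  2.09286884e+00] [-0.77  0.28  0.24  1.92 -0.08  0.95  0.04]
[364.43295461 292.88566499 446.01927946] [[0.87, 0.5, -0.0], [0.48, -0.83, 0.29], [0.14, -0.25, -0.96]] [[314.0, 0.0, 281.0], [0.0, 314.0, 209.0], [0.0, 0.0, 1.0]]
[[281.83765825 169.6054971 ]]
```

View pics/w1.png

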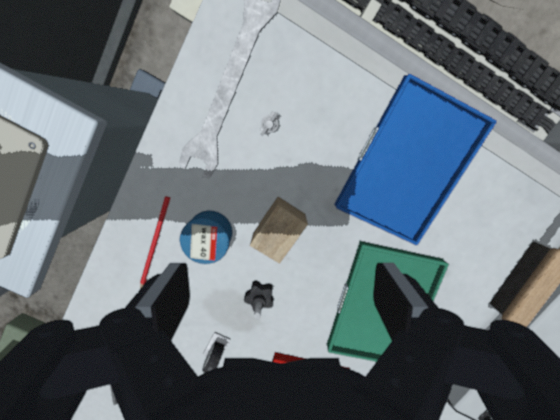

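The wrist view shows the bolt at (270,124), offcut (278,230), knob (260,297) and the blue tray with its holder on the robot side. I'll get estimates for everything and go close over the bolt.

```bash
cat >> h.py <<'E'
def go(x,y,z=None,yaw=None,s=None):
    "print tool-frame shift (mm, after the turn) and turn about tool z (deg) to reach a tool-down target"
    s=s or ctrl.read_state(); e=np.array(s["eef_pos"]); y0=np.degrees(s["tool_rot"][2])
    if yaw is None: w=0; yaw=y0
    else: w=-((yaw-y0+90)%180-90); yaw=y0-w
    a=np.radians(yaw); d=np.array([x,y,e[2] if z is None else z])-e
    print("turn wz %.1f then shift"%w,np.round([d[0]*np.cos(a)+d[1]*np.sin(a),d[0]*np.sin(a)-d[1]*np.cos(a),-d[2]],1),"az",np.degrees(np.arctan2(y,x)).round(),"yaw",round(yaw,1))
E
python3 - <<'E'
from h import *
c=ctrl.calibration("wrist")
b=ray(c,[[270,124]],25)[0];print("bolt",b,"knob top",ray(c,[[258,312]],60)[0])
t=ctrl.calibration("top")
for n,p,z in(("bolt",(169.7,269.5),25),("knob",(261,224.5),22),("gauge",(309.5,230),20)):print(n,ray(t,[p],z)[0])
go(b[0],b[1],130)
E
```

```text
bolt [356.6241738  276.89817165  25.        ] knob top [467.73057169  43.86384724  60.        ]
bolt [360.39984405 271.13424903  25.        ]
knob [471.96954066  37.4258497   22.        ]
gauge [456.17966368 -87.05192792  20.        ]
turn wz 0.0 then shift [ 63.5 -15.3 173. ] az 38.0 yaw 119.6
```

Request:
carry_out --deltas '[0,0,0,0.015,-0.003,0.042,-1,0,0,0,0.015,-0.003,0.043,-1,0,0,0,0.015,-0.003,0.043,-1,0,0,0,0.015,-0.003,0.043,-1,0,0,0,0,0,0,-1]'

```text
clock: 2.28
eef_pos: [358.5, 274.5, 130.1]
tool_rot: [-3.134, 0.001, 2.103]
force: [-0.0, -0.1, 0.8]
width: 85.4
gripper_force: 0.0
```

Run:
```python
from h import *
c,im=snap("wrist");print(ctrl.read_state()["eef_pos"])
cv2.imwrite("pics/w2.png",cv2.resize(im[120:280,170:390],None,fx=3,fy=3,interpolation=cv2.INTER_CUBIC))
```

```text
[360.46291397 274.7283134  131.81753806]
```

View pics/w2.png

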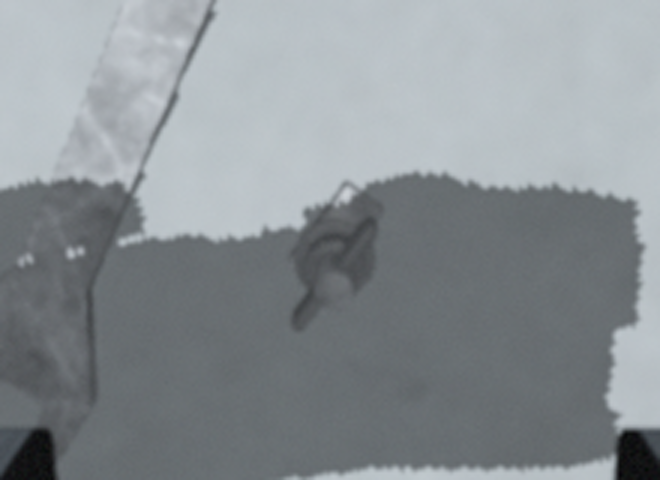

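The bolt's shank top is at crop (335,288). The wing ends are at (300,322) and (370,224), so I can get its axis.

Run:
```python
from h import *
c=ctrl.calibration("wrist");f=lambda u,v:(u/3+170,v/3+120)
t=ray(c,[f(335,288)],58)[0];w=ray(c,[f(300,322),f(372,226)],47);d=w[1]-w[0]
ya=np.degrees(np.arctan2(d[1],d[0]));print(t,w,w.mean(0),np.hypot(*d[:2]),ya)
p=t
# closing line = bolt x = ya-90 ; tool yaw = closing+90 = ya
go(p[0],p[1],130,ya); s=ctrl.read_state();print(s["qpos"].round(2) if hasattr(s["qpos"],"round") else s["qpos"])
```

```text
[358.08530928 277.89043193  58.        ] [[356.72797255 262.34754215  47.        ]
 [359.61475523 293.50087312  47.        ]] [358.17136389 277.92420764  47.        ] 31.286795049742587 84.70587972196266
turn wz 35.7 then shift [ 2.9 -2.7  1.8] az 38.0 yaw 84.7
[-0.83  0.53  0.16  2.15 -0.17  0.48 -0.  ]
```

Request:
carry_out --deltas '[0,0,9,0,0,0,-1,0,0,9,0,0,0,-1,0,0,9,0,0,0,-1,0,0,8.7,0.003,-0.003,0,-1,0,0,0,0,0,0.035,-1,0,0,0,0,0,0.035,-0.5,0,0,0,0,0,0.03,-0.3,0,0,0,0,0,0.013,-0.3,0,0,0,0,0,0,-0.3]'

```text
clock: 3.45
eef_pos: [359.4, 278.4, 20.2]
tool_rot: [3.14, -0.001, 1.474]
force: [0.3, -0.8, 0.5]
width: 55.2
gripper_force: 0.0
```

Run:
```python
from h import *
print(ctrl.read_state()["qpos"]);go(358.1,277.9,18,84.7)
```

```text
[-0.86956994  0.7660839   0.22046764  2.20599099 -0.70888508  0.23501658
 -0.11095914]
turn wz -0.2 then shift [-0.7 -1.2  2.2] az 38.0 yaw 84.7
```

Request:
carry_out --deltas '[0,0,0,0,-0.001,0,0.3,0,0,0,0,0,0,1,0,0,0,0,0,0,1,0,0,0,0,0,0,1,0,0,0,0,0,0,1,0,0,0,0,0,0,1,0,0,0,0,0,-0.02,1,0,0,0,0,0,-0.03,1,0,0,0,0,0,-0.03,1]'

```text
clock: 4.58
eef_pos: [356.8, 278.0, 100.5]
tool_rot: [-3.141, 0.0, 1.475]
force: [0.5, 0.8, -0.7]
width: 12.9
gripper_force: 58.5
```

Run:
```python
from h import *
c=ctrl.calibration("wrist");s=ctrl.read_state();print(s["qpos"])
# blue tray: centre mean of views, y axis yaw ~ 94.5 (front faces -x toward robot)
a=np.radians(-85.5+180);ex=np.array([np.sin(a),-np.cos(a)]);ey=np.array([np.cos(a),np.sin(a)])
C=np.array([553.7,326]);print(ex,ey)
for k in(-42,42):
    p=C+ey*k;print(k,p);go(p[0],p[1],100,85)
C=np.array([650.1,123.3]);a=np.radians(106.8);print("green +-45",C+45*np.array([np.cos(a),np.sin(a)]),C-45*np.array([np.cos(a),np.sin(a)]))
```

```text
[-1.02424336  0.6254808   0.4419016   2.18019536 -0.60531125  0.45584835
 -0.19735034]
[0.99691733 0.0784591 ] [-0.0784591   0.99691733]
-42 [556.99528202 284.12947198]
turn wz -0.5 then shift [ 23.5 198.9   0.5] az 27.0 yaw 85.0
42 [550.40471798 367.87052802]
turn wz -0.5 then shift [106.4 185.1   0.5] az 34.0 yaw 85.0
green +-45 [637.09356914 166.37937739] [663.10643086  80.22062261]
```

Request:
carry_out --deltas '[0,0,0,0.026,0.046,0,1,0,0,0,0.027,0.046,0,1,0,0,0,0.027,0.047,0,1,0,0,0,0.027,0.046,0,1,0,0,0,0,0,0,1,0,0,0,0,0,0.03,1,0,0,0,0,0,0.03,1,0,0,0,0,0,0.01,1,0,0,0,0,0,0,1]'

```text
clock: 5.7
eef_pos: [550.5, 366.7, 29.2]
tool_rot: [-3.14, 0.001, 1.475]
force: [-1.1, 0.4, -0.2]
width: 13.2
gripper_force: 58.7
```

Request:
carry_out --deltas '[0,0,0,0,0,0.003,1,0,0,0,0,0,0.001,1,0,0,0,0,0,0,1]'

```text
clock: 6.08
eef_pos: [551.4, 367.3, 25.8]
tool_rot: [3.141, -0.001, 1.476]
force: [-0.5, 1.0, -0.1]
width: 12.7
gripper_force: 58.7
```

Request:
carry_out --deltas '[0,0,0,0,0,0.0015,1,0,0,0,0,0,0,1]'

```text
clock: 6.32
eef_pos: [551.6, 367.3, 24.6]
tool_rot: [3.141, -0.001, 1.475]
force: [-0.6, 0.4, 4.1]
width: 13.3
gripper_force: 59.1
```

Request:
carry_out --deltas '[0,0,0,0,0,0,0.3,0,0,0,0,0,0,-0.2,0,0,0,0,0,0,-0.2,0,0,0,0,0,-0.04,-0.2,0,0,0,0,0,-0.06,-0.2,0,0,0,0,0,-0.025,-0.2,0,0,0,-0.056,-0.008,0,-0.5,0,0,0,-0.056,-0.008,0,-1,0,0,0,-0.056,-0.008,0,-1,0,0,0,-0.056,-0.009,0,-1,0,0,0,-0.056,-0.009,0,-1,0,0,0,-0.053,-0.008,0,-1]'

```text
clock: 7.82
eef_pos: [469.3, 38.5, 149.0]
tool_rot: [3.141, 0.0, 1.475]
force: [1.3, 0.0, -0.0]
width: 85.3
gripper_force: 0.0
```

Run:
```python
from h import *
c,im=snap("wrist");print(ctrl.read_state()["eef_pos"],ctrl.read_state()["qpos"])
cv2.imwrite("pics/w3.png",cv2.resize(im,None,fx=1.4,fy=1.4,interpolation=cv2.INTER_CUBIC))
```

```text
[466.96479173  30.2885562  149.49692664] [-0.47732917  0.55442955  0.50870562  2.10326723 -0.46597986  0.59469812
  0.25494943]
```

View pics/w3.png

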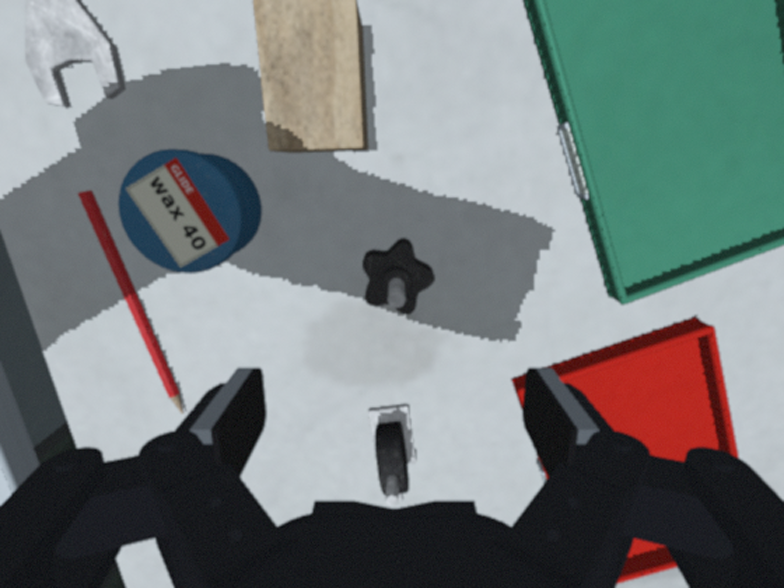

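The knob's stud tip is at about (396,297) in this 1.4x picture. The gauge foot's end edge is at (370,408)-(409,404), and the offcut is at top. The arm was still settling, so I correct for the picture's pose.

Run:
```python
from h import *
s=ctrl.read_state();c=ctrl.calibration("wrist");R=np.array(c["R"]);c["t"]=np.array(c["t"]).ravel()-R@(np.array([469.3,38.5,149.0])-s["eef_pos"])
for z in(58,62):print(ray(c,[(396/1.4,297/1.4)],z)[0])
e=ray(c,[(370/1.4,408/1.4),(409/1.4,404/1.4)],6);print("gauge edge",e,e.mean(0))
c2,im=snap("wrist","w4");H,S,V=cv2.split(cv2.cvtColor(im,cv2.COLOR_BGR2HSV))
# knob: dark blob near stud, cast at z=10..20
p=proj(c2,[[470,40,15]])[0].astype(int);print(p)
m=np.zeros(V.shape,np.uint8);m[p[1]-35:p[1]+35,p[0]-35:p[0]+35]=(V<60)[p[1]-35:p[1]+35,p[0]-35:p[0]+35]
print(rect(c2,m,20));s=ctrl.read_state();print(s["eef_pos"])
```

```text
[469.52405186  39.16084213  58.        ]
[469.63801318  40.40929693  62.        ]
gauge edge [[439.94922626 -60.48103669   6.        ]
 [468.91639329 -60.20177047   6.        ]] [454.43280977 -60.34140358   6.        ]
[284 187]
[((471.49676513671875, 40.60704803466797), (48.47499084472656, 43.8918342590332), 87.52043151855469)]
[468.10770619  33.8102615  149.42893975]
```

Request:
carry_out --deltas '[0,0,0,0,0,0,-1,0,0,0,0,0,0,-1,0,0,0,0,0,0,-0.6]'

```text
clock: 8.3
eef_pos: [470.0, 41.7, 148.6]
tool_rot: [-3.141, -0.0, 1.478]
force: [0.0, -0.6, -0.1]
width: 69.8
gripper_force: 0.0
```

Run:
```python
from h import *
go(470,40.5,34)
```

```text
turn wz 0.0 then shift [-1.200e+00  1.000e-01  1.146e+02] az 5.0 yaw 84.7
```

Request:
carry_out --deltas '[0,0,0,-0.001,0,0.03,-0.5,0,0,0,0,0,0.04,-0.3,0,0,0,0,0,0.03,-0.3,0,0,0,0,0,0.014,-0.2,0,0,0,0,0,0,-0.2,0,0,0,0,0,0,0.5,0,0,0,0,0,0,1,0,0,0,0,0,0,1,0,0,0,0,0,0,1,0,0,0,0,0,0,1]'

```text
clock: 9.55
eef_pos: [470.5, 39.5, 35.7]
tool_rot: [3.14, -0.001, 1.476]
force: [-0.6, -0.2, 7.3]
width: 8.0
gripper_force: 58.7
```

Request:
carry_out --deltas '[0,0,0,0,0,-0.02,1,0,0,0,0,0,-0.03,1,0,0,0,0,0,-0.025,1,0,0,0,0.05,0.012,0,1,0,0,0,0.05,0.013,0,1,0,0,0,0.05,0.012,0,1,0,0,0,0.05,0.013,0,1,0,0,0,0.05,0.012,0,1,0,0,0,0,0,0.02,1,0,0,0,0,0,0.03,1,0,0,0,0,0,0.016,1,0,0,0,0,0,0,1]'

```text
clock: 11.05
eef_pos: [554.2, 281.2, 42.7]
tool_rot: [-3.139, 0.002, 1.474]
force: [-0.2, 0.5, 0.9]
width: 8.2
gripper_force: 58.6
```

Request:
carry_out --deltas '[0,0,0,0,0,0.001,1,0,0,0,0,0,0.0015,1,0,0,0,0,0,0,1]'

```text
clock: 11.42
eef_pos: [555.5, 282.5, 41.9]
tool_rot: [3.141, -0.001, 1.475]
force: [0.1, 0.4, -0.0]
width: 7.9
gripper_force: 58.6
```

Request:
carry_out --deltas '[0,0,0,0,0,0.0015,1,0,0,0,0,0,0,1]'

```text
clock: 11.68
eef_pos: [555.2, 282.4, 39.8]
tool_rot: [3.142, -0.0, 1.475]
force: [0.0, -0.4, -1.2]
width: 7.8
gripper_force: 58.6
```

Request:
carry_out --deltas '[0,0,0,0,0,0.001,1,0,0,0,0,0,0,1]'

```text
clock: 11.92
eef_pos: [555.2, 282.4, 39.8]
tool_rot: [-3.141, -0.001, 1.475]
force: [-1.9, 0.3, 7.3]
width: 8.2
gripper_force: 59.5
```

Request:
carry_out --deltas '[0,0,0,0,0,0,0.5,0,0,0,0,0,0,-0.1,0,0,0,0,0,0,-0.2,0,0,0,0,0,-0.04,-0.2,0,0,0,0,0,-0.06,-0.2,0,0,0,0,0,-0.04,-0.6,0,0,0,-0.044,-0.034,0,-1,0,0,0,-0.045,-0.035,0,-1,0,0,0,-0.045,-0.034,0,-1,0,0,0,0,0,0,-1,0,0,0,0,0,0,-1,0,0,0,0,0,0,-1]'

```text
clock: 13.42
eef_pos: [441.1, 159.7, 178.8]
tool_rot: [3.14, -0.0, 1.477]
force: [-0.8, -0.1, 0.7]
width: 85.5
gripper_force: 0.0
```

Run:
```python
from h import *
c,im=snap("wrist","w5");s=ctrl.read_state();H,S,V=cv2.split(cv2.cvtColor(im,cv2.COLOR_BGR2HSV));print(s["eef_pos"])
m=(H>8)&(H<24)&(S>40)
k,_=cv2.findContours(m.astype(np.uint8),cv2.RETR_EXTERNAL,cv2.CHAIN_APPROX_SIMPLE)
for q in sorted(k,key=cv2.contourArea)[::-1][:2]:
    h=cv2.convexHull(q);a=cv2.approxPolyDP(h,4,True)[:,0];print(a.tolist(),ray(c,a,50)[:,:2].round(1).tolist())
print(rect(c,m,50,2))
```

```text
[440.91314751 159.62966553 178.71724592]
[[300, 159], [305, 173], [304, 237], [254, 239], [251, 165], [256, 160]] [[459.9, 195.7], [463.3, 183.1], [458.0, 123.3], [411.5, 125.8], [417.1, 194.5], [422.0, 198.4]]
[[182, 269]] [[339.1, 101.7]]
[((437.293701171875, 160.45668029785156), (73.61458587646484, 48.757545471191406), 86.06515502929688), ((339.1190185546875, 101.67501831054688), (0.0, 0.0), 0.0)]
```

View pics/w5.png

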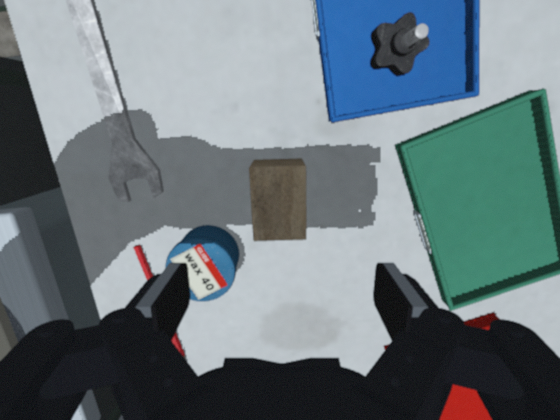

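Request:
carry_out --deltas '[0,0,0,0.004,-0.0045,0,-0.65,0,0,-0.5,0,0,0.03,-0.65,0,0,0,0,0,0.045,-0.65,0,0,0,0,0,0.045,-0.65,0,0,0,0,0,0.03,-0.65,0,0,0,0,0,0.016,-0.65,0,0,0,0,0,0,-0.3,0,0,0,0,0,0,0,0,0,0,0,0,0,0.5,0,0,0,0,0,0,1,0,0,0,0,0,0,1]'

```text
clock: 14.85
eef_pos: [435.9, 163.3, 13.1]
tool_rot: [3.141, -0.0, 1.484]
force: [0.1, -0.1, -0.3]
width: 49.4
gripper_force: 61.8
```

Request:
carry_out --deltas '[0,0,0,0,0,-0.03,1,0,0,0,0,0,-0.04,1,0,0,0,0,0,-0.02,1,0,0,0,-0.038,0.032,0,1,0,0,0,-0.038,0.032,0,1,0,0,0,-0.038,0.032,0,1,0,0,0,-0.038,0.032,0,1,0,0,0,-0.038,0.032,0,1,0,0,0,-0.038,0.032,0,1,0,0,0,-0.038,0.032,0,1,0,0,0,0,0,0.02,1,0,0,0,0,0,0.03,1]'

```text
clock: 16.35
eef_pos: [636.1, -121.3, 52.4]
tool_rot: [3.141, -0.0, 1.483]
force: [0.1, -0.2, -0.9]
width: 49.2
gripper_force: 62.2
```

Request:
carry_out --deltas '[0,0,0,0,0,0.02,1,0,0,0,0,0,0.01,1,0,0,0,0,0,0.003,1,0,0,0,0,0,0,1,0,0,0,0,0,0,1]'

```text
clock: 16.98
eef_pos: [636.6, -121.4, 20.7]
tool_rot: [3.14, 0.0, 1.484]
force: [-0.2, 0.8, -0.4]
width: 49.4
gripper_force: 62.2
```

Request:
carry_out --deltas '[0,0,0,0,0,0.002,1,0,0,0,0,0,0.001,1,0,0,0,0,0,0,1]'

```text
clock: 17.35
eef_pos: [636.0, -121.2, 16.8]
tool_rot: [3.142, -0.0, 1.484]
force: [-0.1, 0.4, -0.6]
width: 49.4
gripper_force: 62.3
```

Request:
carry_out --deltas '[0,0,0,0,0,0.001,1,0,0,0,0,0,0,1]'

```text
clock: 17.6
eef_pos: [636.0, -121.2, 16.8]
tool_rot: [3.141, -0.001, 1.484]
force: [-2.0, 1.9, 6.3]
width: 49.3
gripper_force: 63.0
```

Request:
carry_out --deltas '[0,0,0,0,0,0,0,0,0,0,0,0,0,-0.6,0,0,0,0,0,0,-0.6,0,0,0,0,0,-0.03,-0.6,0,0,0,0,0,-0.06,-0.8,0,0,0,0,0,-0.06,-1,0,0,0,-0.023,-0.046,0,-1,0,0,0,-0.023,-0.046,0,-1,0,0,0,-0.023,-0.046,0,-1,0,0,0,-0.023,-0.046,0,-1,0,0,0,0,0,0,-1,0,0,0,0,0,0,-1]'

```text
clock: 19.1
eef_pos: [445.6, -197.0, 166.0]
tool_rot: [3.14, -0.0, 1.484]
force: [0.2, 0.1, -0.4]
width: 85.5
gripper_force: 0.0
```

Run:
```python
from h import *
c,im=snap("wrist","w6");s=ctrl.read_state();H,S,V=cv2.split(cv2.cvtColor(im,cv2.COLOR_BGR2HSV));print(s["eef_pos"],s["qpos"])
m=(H>18)&(H<34)&(S>120)
k,_=cv2.findContours(m.astype(np.uint8),cv2.RETR_EXTERNAL,cv2.CHAIN_APPROX_NONE)
q=max(k,key=cv2.contourArea);a=cv2.approxPolyDP(cv2.convexHull(q),3,True)[:,0];print(a.tolist(),ray(c,a,34)[:,:2].round(1).tolist());print(rect(c,m,34))
```

```text
[ 446.11667531 -196.65566705  165.872263  ] [-0.00254886  0.55010537  0.52934476  2.04107633 -0.44496626  0.66143542
  0.73436649]
[[290, 157], [305, 174], [318, 214], [311, 226], [271, 239], [257, 227], [242, 197], [242, 184], [260, 166]] [[455.7, -158.9], [467.8, -175.0], [477.3, -213.1], [470.1, -224.2], [431.8, -233.8], [420.0, -220.8], [409.6, -190.9], [411.1, -179.0], [428.9, -164.4]]
[((443.5003662109375, -196.5574493408203), (70.550537109375, 60.26585388183594), -70.83194541931152)]
```

View pics/w6.png

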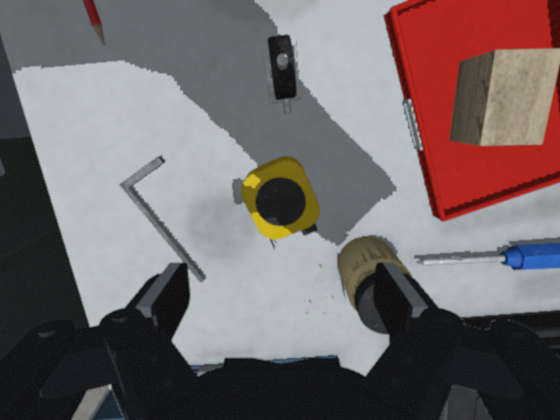

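Run:
```python
from h import *
t=ctrl.calibration("top");im=cv2.imread("pics/top0.png");V=im.max(2)
m=np.zeros(V.shape,np.uint8);m[180:225,365:410]=V[180:225,365:410]<60
print("jar lid",rect(t,m,86))
c=ctrl.calibration("wrist");print("jar base px near edge",ray(c,[(338,265),(372,238)],0))
s=ctrl.read_state();e=np.array(s["eef_pos"])
go(442.5,-196.5,17,108)
# gauge in this view: foot corners / body
e=ray(c,[(282,62)],70)[0];print("gauge stem top",e); print(ray(c,[(271,40),(291,36)],46),ray(c,[(287,112)],28))
```

```text
jar lid [((524.2825927734375, -270.498779296875), (69.6268539428711, 55.401363372802734), -82.66605138778687)]
jar base px near edge [[ 499.56014666 -283.56965294    0.        ]
 [ 536.45881033 -255.21365339    0.        ]]
turn wz -22.9 then shift [  1.3  -3.4 148.9] az -24.0 yaw 108.0
gauge stem top [455.1000171 -87.8537909  70.       ]
[[448.52440465 -68.42561138  46.        ]
 [463.74864948 -67.02725958  46.        ]] [[ 456.69328781 -120.94667897   28.        ]]
```

Request:
carry_out --deltas '[0,0,-8,0,0,0,-1,0,0,-8,0,0,0,-1,0,0,-7,0.001,-0.003,0,-1,0,0,0,0,0,0.05,-1,0,0,0,0,0,0.04,-1,0,0,0,0,0,0.03,-1,0,0,0,0,0,0.02,-1,0,0,0,0,0,0,-1,0,0,0,0,0,0,-1]'

```text
clock: 20.27
eef_pos: [442.6, -196.5, 26.1]
tool_rot: [3.141, 0.001, 1.887]
force: [0.3, 0.8, 0.6]
width: 85.3
gripper_force: 0.0
```

Run:
```python
from h import *
go(442.5,-196.5,3,108)
s=ctrl.read_state();print(s["force"],s["qpos"])
```

```text
turn wz 0.1 then shift [ 0.  -0.1 23.1] az -24.0 yaw 108.0
[0.25986468 0.83781651 0.61008077] [ 0.22370122  0.76562117  0.20371435  2.12541454 -0.50347766  0.29485938
  1.17223081]
```

Request:
carry_out --deltas '[0,0,0,0,0,0.012,-1,0,0,0,0,0,0.008,-1,0,0,0,0,0,0,-0.8,0,0,0,0,0,0,-0.6,0,0,0,0,0,0,-0.4,0,0,0,0,0,0,0,0,0,0,0,0,0,1,0,0,0,0,0,0,1,0,0,0,0,0,0,1]'

```text
clock: 21.4
eef_pos: [442.1, -196.7, 6.6]
tool_rot: [3.14, 0.001, 1.886]
force: [0.3, 0.7, 5.3]
width: 60.0
gripper_force: 63.7
```

Request:
carry_out --deltas '[0,0,0,0,0,-0.015,1,0,0,0,0,0,-0.04,1,0,0,0,0,0,-0.05,1,0,0,0,0.036,0.037,0,1,0,0,0,0.036,0.037,0,1,0,0,0,0.036,0.037,0,1,0,0,0,0.036,0.037,0,1,0,0,0,0.036,0.038,0,1,0,0,0,0.036,0.038,0,1,0,0,0,0.036,0.037,0,1,0,0,0,0.036,0.038,0,1,0,0,0,0,0,0,1]'

```text
clock: 22.9
eef_pos: [637.0, 177.0, 110.6]
tool_rot: [3.14, -0.003, 1.894]
force: [-0.7, -0.5, -3.0]
width: 59.8
gripper_force: 66.8
```

Run:
```python
from h import *
go(636,170,12,106.8);s=ctrl.read_state();print(s["qpos"],s["width"])
```

```text
turn wz 1.7 then shift [-6.4 -2.9 98.6] az 15.0 yaw 106.8
[-0.58614628  0.83484362  0.49019415  1.59770798 -0.49553959  0.83416328
  0.42887151] 59.80212837332931
```

Request:
carry_out --deltas '[0,0,0,0,0,0.03,1,0,0,1.5,0,0,0.03,1,0,0,0,0,0,0.01,1,0,0,0,0,0,0,1,0,0,0,0,0,0,1]'

```text
clock: 23.52
eef_pos: [637.6, 169.7, 42.2]
tool_rot: [3.14, 0.0, 1.859]
force: [-0.2, -0.0, -3.3]
width: 59.7
gripper_force: 66.8
```

Run:
```python
from h import *
go(636,170,10.6,106.8)
```

```text
turn wz -0.3 then shift [ 0.8 -1.4 31.6] az 15.0 yaw 106.8
```

Request:
carry_out --deltas '[0,0,0,0.001,-0.0015,0.015,1,0,0,0,0,0,0.01,1,0,0,0,0,0,0.004,1,0,0,0,0,0,0,1,0,0,0,0,0,0,1]'

```text
clock: 24.15
eef_pos: [635.2, 170.3, 11.8]
tool_rot: [3.141, 0.0, 1.859]
force: [-0.4, 0.6, -2.6]
width: 59.9
gripper_force: 66.9
```

Request:
carry_out --deltas '[0,0,0,0,0,0.001,1,0,0,0,0,0,0.001,1,0,0,0,0,0,0,1]'

```text
clock: 24.52
eef_pos: [635.2, 170.5, 10.7]
tool_rot: [3.141, -0.0, 1.859]
force: [-2.2, 1.0, 4.4]
width: 60.1
gripper_force: 68.0
```

Request:
carry_out --deltas '[0,0,0,0,0,0,-0.5,0,0,0,0,0,0,-0.62,0,0,0,0,0,-0.015,-0.62,0,0,0,0,0,-0.04,-0.62,0,0,0,0,0,-0.05,-0.7,0,0,0,0,0,-0.055,-1,0,0,0,-0.033,-0.041,0,-1,0,0,0,-0.033,-0.041,0,-1,0,0,0,-0.033,-0.041,0,-1,0,0,0,-0.033,-0.041,0,-1,0,0,0,-0.033,-0.041,0,-1,0,0,0,-0.033,-0.041,0,-1]'

```text
clock: 26.02
eef_pos: [454.9, -91.0, 170.8]
tool_rot: [3.14, 0.001, 1.859]
force: [0.1, -1.4, 0.3]
width: 85.3
gripper_force: 0.0
```

Request:
carry_out --deltas '[0,0,9,0,0,0,-1,0,0,9,0,0,0,-1,0,0,0,0,0,0,-1,0,0,0,0,0,0,-1,0,0,0,0,0,0,-1]'

```text
clock: 26.65
eef_pos: [455.7, -89.3, 170.0]
tool_rot: [3.141, -0.0, 1.547]
force: [0.6, 1.1, -0.6]
width: 85.4
gripper_force: 0.0
```

Run:
```python
from h import *
c,im=snap("wrist");s=ctrl.read_state();print(s["eef_pos"],s["tool_rot"])
np.save("c7.npy",np.c_[c["mtx"],c["R"],np.array(c["t"]).reshape(3,1)])
cv2.imwrite("pics/w7.png",cv2.resize(im[90:290,150:410],None,fx=3,fy=3,interpolation=cv2.INTER_CUBIC))
```

```text
[455.57815676 -89.33273112 169.92199437] [ 3.14141582e+00 -2.04739874e-04  1.54664822e+00]
```

View pics/w7.png

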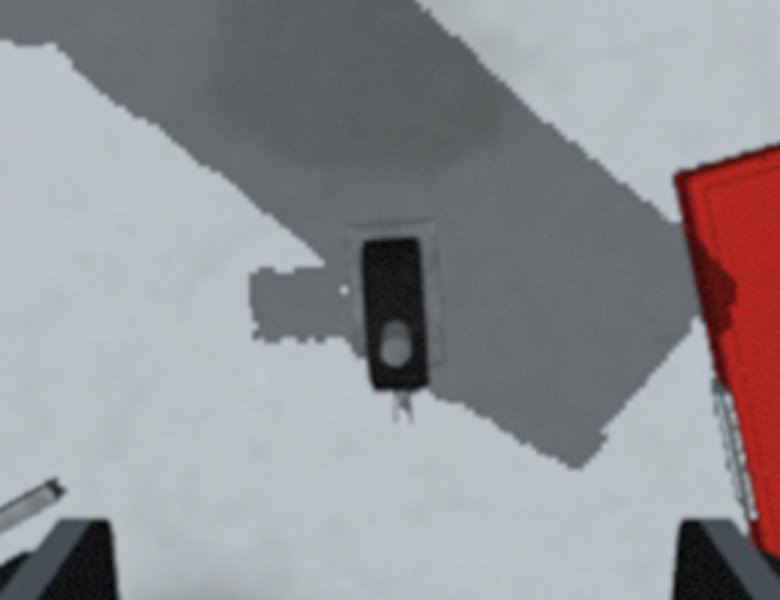

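The gauge's foot top edge runs (348,229)-(435,222) with its right side down to (442,360). The stem top is at (397,347), and the plunger points down the picture.

Run:
```python
from h import *
c=ctrl.calibration("wrist");f=lambda u,v:(u/3+150,v/3+90)
a=ray(c,[f(348,229),f(435,222),f(442,360)],6);print(a)
d1=a[1]-a[0];d2=a[1]-a[2];print(np.degrees(np.arctan2(d1[1],d1[0])),np.degrees(np.arctan2(d2[1],d2[0])))
st=ray(c,[f(397,340)],70)[0];print("stem",st)
b=ray(c,[f(363,242),f(417,238)],36);b2=ray(c,[f(374,388),f(427,385)],36);print(b.mean(0),b2.mean(0));d=b.mean(0)-b2.mean(0);print("yaw y axis",np.degrees(np.arctan2(d[1],d[0])))
go(455.3,-84,18,89)
```

```text
[[ 440.29291718  -63.11882752    6.        ]
 [ 468.77269737  -61.53968382    6.        ]
 [ 470.56803908 -108.63382069    6.        ]]
3.173680243205616 92.18319563437544
stem [455.63093063 -83.43877128  70.        ]
[454.17570306 -62.09695552  36.        ] [ 456.23562597 -107.84399083   36.        ]
yaw y axis 92.57820462093797
turn wz -0.4 then shift [  5.3  -0.4 151.9] az -10.0 yaw 89.0
```

Request:
carry_out --deltas '[0,0,-3.8,0.0038,0,0,-0.8,0,0,0,0,0,0.04,-0.6,0,0,0,0,0,0.04,-0.4,0,0,0,0,0,0.04,-0.3,0,0,0,0,0,0.025,-0.3,0,0,0,0,0,0.01,-0.3,0,0,0,0,0,0,-0.3,0,0,0,0,0,0,-0.3]'

```text
clock: 27.7
eef_pos: [456.3, -85.8, 15.6]
tool_rot: [3.14, 0.0, 1.612]
force: [0.1, 0.7, 0.0]
width: 55.5
gripper_force: 0.0
```

Run:
```python
from h import *
go(455.4,-85.5,14,92.4)
```

```text
turn wz -0.0 then shift [ 0.3 -0.9  1.6] az -11.0 yaw 92.4
```

Request:
carry_out --deltas '[0,0,0,0,-0.001,0,0,0,0,0,0,0,0,0.2,0,0,0,0,0,0,0.4,0,0,0,0,0,0,0.5,0,0,0,0,0,0,0.6,0,0,0,0,0,0,0.8,0,0,0,0,0,0,1,0,0,0,0,0,0,1,0,0,0,0,0,0,1]'

```text
clock: 28.82
eef_pos: [454.8, -85.7, 15.0]
tool_rot: [3.141, 0.0, 1.612]
force: [0.2, -0.1, 5.0]
width: 17.3
gripper_force: 58.7
```

Request:
carry_out --deltas '[0,0,0,0,0,-0.02,1,0,0,0,0,0,-0.035,1,0,0,0,0,0,-0.03,1,0,0,-7.4,0,0,0,1,0,0,-7,0,0,0,1,0,0,0,0.017,0.041,0,1,0,0,0,0.018,0.041,0,1,0,0,0,0.017,0.042,0,1,0,0,0,0.017,0.041,0,1,0,0,0,0.018,0.041,0,1,0,0,0,0.017,0.041,0,1,0,0,0,0,0,0,1]'

```text
clock: 30.32
eef_pos: [662.6, 89.4, 98.2]
tool_rot: [3.141, -0.002, 1.869]
force: [-0.2, 0.1, -2.2]
width: 17.1
gripper_force: 59.2
```

Request:
carry_out --deltas '[0,0,0,0,0,0.02,1,0,0,0,0,0,0.03,1,0,0,0,0,0,0.02,1,0,0,0,0,0,0.006,1,0,0,0,0,0,0,1,0,0,0,0,0,0,1]'

```text
clock: 31.08
eef_pos: [662.0, 84.9, 24.8]
tool_rot: [3.14, 0.0, 1.863]
force: [-1.0, -0.8, -1.9]
width: 17.6
gripper_force: 59.3
```

Contact is expected near z = 19.

Request:
carry_out --deltas '[0,0,0,0,0,0.003,1,0,0,0,0,0,0.001,1,0,0,0,0,0,0,1]'

```text
clock: 31.45
eef_pos: [661.2, 85.1, 19.9]
tool_rot: [3.142, -0.0, 1.863]
force: [-0.1, -0.2, -1.2]
width: 17.6
gripper_force: 59.3
```

Request:
carry_out --deltas '[0,0,0,0,0,0.001,1,0,0,0,0,0,0,1,0,0,0,0,0,0,1]'

```text
clock: 31.82
eef_pos: [661.3, 85.1, 19.1]
tool_rot: [3.141, -0.0, 1.863]
force: [-0.9, 1.0, 0.9]
width: 17.3
gripper_force: 59.6
```

Request:
carry_out --deltas '[0,0,0,0,0,0.001,1,0,0,0,0,0,0,1,0,0,0,0,0,0,1]'

```text
clock: 32.2
eef_pos: [661.4, 85.1, 19.1]
tool_rot: [3.141, -0.0, 1.863]
force: [-3.0, 0.1, 7.8]
width: 17.2
gripper_force: 61.0
```

Request:
carry_out --deltas '[0,0,0,0,0,0,0.5,0,0,0,0,0,0,0.2,0,0,0,0,0,0,0,0,0,0,0,0,0,0,0,0,0,0,0,-0.03,0,0,0,0,0,0,-0.05,0,0,0,0,0,0,-0.06,-0.5,0,0,0,0,0,-0.06,-1,0,0,0,0,-0.055,0,-1,0,0,0,0,-0.055,0,-1,0,0,0,0,-0.055,0,-1,0,0,0,0,0,0,-1]'

```text
clock: 33.7
eef_pos: [498.0, 36.3, 217.7]
tool_rot: [-3.137, -0.003, 1.86]
force: [0.9, 0.8, 0.3]
width: 85.5
gripper_force: 0.0
```

Run:
```python
from h import *
c,a=snap("top");c2,b=snap("scene")
r=lambda i,f:cv2.resize(i,None,fx=f,fy=f,interpolation=cv2.INTER_CUBIC)
A=r(a[110:240,100:420],2.5);B=r(b[90:410,150:330],0.85)
cv2.imwrite("pics/f.png",A); B=r(b[90:410,150:350],1.85);cv2.imwrite("pics/g.png",B)
print(ctrl.read_state()["clock"],ctrl.read_state()["eef_pos"])
```

```text
33.8 [503.6590873   37.77347488 218.31980281]
```

View pics/f.png

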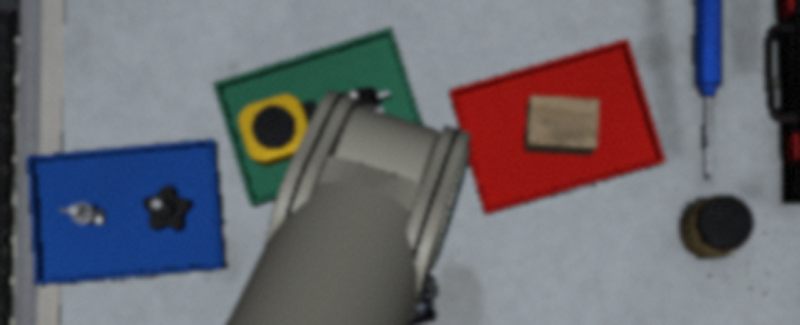

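View pics/g.png

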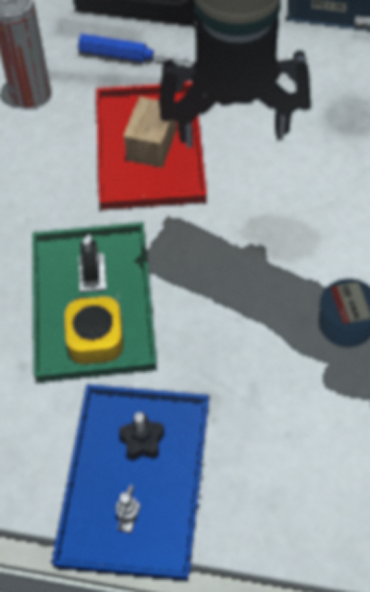

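The pictures show the bolt and knob in blue, the gauge and tape in green, and the offcut in red, all upright. The jar is where it stood.

```bash
python3 -c "
from cell import ctrl
print(ctrl.finish_job())"
```

```text
the job is handed in; nothing more can be done
None
```

I set all five pieces down upright in their trays (bolt and knob in blue, gauge and tape in green, offcut in red) without shifting the jar, and handed the job in at about 34 s of robot time; it returned no verdict, so the result rests on the last pictures.

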